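Close a batch of turned spacers up to the stop of a V-rail

ROBOT

A 6-joint arm with a two-finger parallel gripper is mounted at the origin on the work surface. World frame = base frame: x ahead of the robot, y to its left, z up, the work surface at z = 0. Lengths are in mm, angles in rad, forces in N, time in s.
With the tool pointing down it reaches from about 400 to 825 mm from the base axis. Payload 7 kg.
Tool frame: the origin (TCP) lies midway between the tips of the shut fingers; the grasp point (between the pads) lies 19 mm behind it; z points along the fingers, y is the line along which they close (so a half turn about z gives the same grasp; the last joint's range is limited). The gripper opens to 85 mm and grips with 20 to 120 N. Pads are 22 mm wide; open, the fingers measure 114 mm over their backs; the gripper's body (76 mm by 85 mm) begins 54 mm behind the grasp point. The pads swing forward as they close: fully open they stand 13 mm farther back than shut.
Start: joints at [1.616, 0.359, 0.012, 0, -1.224, -0.288], TCP at [162.295, 655.176, 231.302] pointing down, gripper open.
Joint ranges: [-3.07, 3.07], [-1.43, 2.12], [-1.02, 1.25], [-3.03, 1.67], [-3.05, -0], [-3.03, 3.03]. Speed limits (rad/s): [2.39, 2.39, 3.01, 3.14, 3.14, 3.14].

INTERFACE

Orientations are given as a unit quaternion [x, y, z, w].
In Python, from plant import bot gives the robot as it stands.
- The arm moves only by the tool send_rows, never from a script. Its argument "motion" is a list of rows, each a list of 6 numbers: the shift along the tool's x, y, z in mm, then the turn, a rotation vector about the tool's x, y, z in degrees. A call has 1 to 20 rows; each row shifts and turns the commanded pose from where the row before left it, along the tool's axes as they then stand; what a row does not reach is not made up. A row lasts 1/12 s, in which the tool goes at most 41.7 mm and 7.16 degrees, less where a joint would pass 70% of its speed; a pose out of reach is approached as far as the arm can. A call with a gripper value outside its range is refused whole. "claw" is the closure, from -1 (fully open) to 1 (shut), set as the call begins (left out, the last holds). The fingers move at their own pace and stop on an object; "newtons" is the grip in N (left out, the last holds). Time passes only in rows, so rows that do not move let the fingers close. It gives the time, the measured TCP pose, the force, the opening and the grip force at its end, in the units of the state.
- bot.observe(): the state, without advancing time (a new reading comes with each control period).
- bot.read_camera(name): name is "side" or "top" or "wrist"; returns the picture (400x640x3 uint8, red, green, blue); there is no depth.
- bot.camera_params(name): a dict with "vertical_fov" (degrees; the focal length in pixels is half the picture's height over the tangent of half this angle, whatever the lens; pixels are square), "cx", "cy" (the principal point, pixels), "R" (3x3) and "t" (3): a world point X has camera coordinates R X + t. Camera axes: x right, y down, z forward; pixel columns grow to the right and rows downward; lengths in mm; the calibration is good to about 2 mm. A picture is of the moment at which its call begins: read the wrist's pose just before it. camera_params takes no time and is no camera call; for the wrist camera it gives the pose at the moment of the call.
- bot.sign_off(): hands the job in; it is judged then, once.
Trained networks look in the newest picture that a camera, given by its name, has taken for a name from the list of things; names that differ only in an ending like _2 or _b are one class to them, and where a whole thing is asked for, a point or a joint stands for the part that bears it (a point fixed in the world has none). Each returns a list of dicts, best first, with "conf" (0 to 1); they miss things now and then, are a little off and sometimes report something else, mostly with a low value. They report only what shows in the picture. A call takes as long as a camera call. They do not tell look-alikes from the thing itself.
- bot.look_for(camera, thing): "box" ([centre column, centre row, width, height] as shares, 0 to 1, of the picture: columns of its width, rows of its height, round what is visible of it).
The state is a dict: "time": time; "joint_positions": joint angles; "joint_vel": joint speeds; "tau": joint torques, N m; "tool_pos": TCP position; "ee_rot": TCP orientation; "wrist_force": force on the tool from outside, world axes, zero at the start; "ft_torque": the same for the moment, N m; "gripper_width": opening from 0.0 (shut) to 1.0 (fully open); "grip_force": force on a finger pad.
Only numpy, scipy, OpenCV 4.12 (cv2) and the standard library are available. Lean on these libraries where they do the work, as an engineer would, in place of code of your own. Each camera call takes 0.05 s, during which the arm holds its last target. There are 200 camera calls.

TASK

Six turned spacers lie end to end in the V-rail on the bench. With a fingertip, push the row from its rear end along the rail, all six together as one train, until the leading spacer is home against the end stop and there is no gap anywhere in the row, so that the batch can be read off the scale. Push steadily without ramming, do not grip or lift any spacer or let the row come apart, leave the other things on the bench where they are, and finish with the hand clear.

Things in the scene. Friction and masses are not known exactly. Their poses are not given: they have to be found in the camera images.
- rail: Steel V-rail, fixed to the bench, 352 mm long, 70 mm wide (116 mm at its two low feet, 9 mm thick). Origin on the bench under the rail's middle: x runs along the groove towards the end stop, y across, z up. A 90-degree V-groove, 52 mm wide at its rims, runs its whole length: bottom 12 mm and rims 38 mm above the bench. The groove is open at the end away from the stop (x = -175 mm).
- stop_face (a point): Centre of the end stop's working face, at rail x = 165 mm and on the spacers' axis, 43 mm above the bench; axes as the rail's. The stop is a fixed plate across the rail, 12 mm thick, 70 mm wide, top 74 mm above the bench.
- open_end (a point): Point on the spacers' axis at the rail's open end, 340 mm from the stop face; axes as the rail's. The row starts touching, 50 to 130 mm short of the stop, with at least 60 mm of groove free behind it; the upper half of the rearmost spacer's rear face stands clear above the rims. The whole row slides under about 3 to 7 N.
- spacer_1: Turned aluminium spacer, the leading one, nearest the stop: 44 mm diameter, 24 mm long, 17 mm bore, about 85 g, lying in the groove with its axis along the rail. Origin at its centre, on its axis, 43 mm above the bench; x along its axis towards the stop (it may roll about x).
- spacer_2: Turned aluminium spacer, number 2 counted from the stop: 44 mm diameter, 24 mm long, 17 mm bore, about 85 g, lying in the groove with its axis along the rail. Origin at its centre, on its axis, 43 mm above the bench; x along its axis towards the stop (it may roll about x).
- spacer_3: Turned aluminium spacer, number 3 counted from the stop: 44 mm diameter, 24 mm long, 17 mm bore, about 85 g, lying in the groove with its axis along the rail. Origin at its centre, on its axis, 43 mm above the bench; x along its axis towards the stop (it may roll about x).
- spacer_4: Turned aluminium spacer, number 4 counted from the stop: 44 mm diameter, 24 mm long, 17 mm bore, about 85 g, lying in the groove with its axis along the rail. Origin at its centre, on its axis, 43 mm above the bench; x along its axis towards the stop (it may roll about x).
- spacer_5: Turned aluminium spacer, number 5 counted from the stop: 44 mm diameter, 24 mm long, 17 mm bore, about 85 g, lying in the groove with its axis along the rail. Origin at its centre, on its axis, 43 mm above the bench; x along its axis towards the stop (it may roll about x).
- spacer_6: Turned aluminium spacer, the rearmost one, the one to push on: 44 mm diameter, 24 mm long, 17 mm bore, about 85 g, lying in the groove with its axis along the rail. Origin at its centre, on its axis, 43 mm above the bench; x along its axis towards the stop (it may roll about x).
- spare_1: Spare spacer of the same size standing on end beside the rail on the robot's side, not part of the job. Origin under its middle.
- spare_2: Spare spacer standing on end beyond the rail, not part of the job. Origin under its middle.
- tin: Tin, 54 mm diameter, 62 mm high, beyond the rail, not part of the job. Origin under its middle.
- deburrer: Hand deburring tool with an orange handle (100 mm long, 22 mm thick) and a 72 mm steel shank, lying beside the rail on the robot's side, not part of the job. Origin where handle and shank meet, on the bench.
- caliper: Caliper, 230 mm long, lying on the bench to the left, not part of the job. Origin under its middle.
- micrometer: Micrometer, about 160 mm long, 18 mm high, lying on the bench to the right, not part of the job. Origin near its middle, on the bench.
- spanner: Spanner, 170 mm long, lying on the bench to the right, near the robot, not part of the job. Origin under its middle.
Things that resemble listed ones, but are neither listed nor needed, are in the scene too. What is shaped like the spacer_3 but blue or yellow is not meant.

How it is judged (in metres and radians):
At the end, for the whole second after the job is handed in: All six spacers lie in the groove, seated (axis within 3 mm of its seated position and 3.4 degrees of the rail's direction) and at rest, the leading one within 2 mm of the stop face and every other within 3 mm of its place in a closed row (y of spacer_1 in the frame of rail between -0.003 and 0.003 m and z of spacer_1 in the frame of rail between 0.04013 and 0.04613 m and x of spacer_1 in the frame of rail above 0.151 m and angle between the x axis of each of spacer_1, spacer_2, spacer_3, spacer_4, spacer_5, spacer_6 and the x axis of rail, either way round below 0.06 rad and linear speed of each of spacer_1, spacer_2, spacer_3, spacer_4, spacer_5, spacer_6 below 0.01 m/s and y of spacer_2 in the frame of rail between -0.003 and 0.003 m and z of spacer_2 in the frame of rail between 0.04013 and 0.04613 m and x of spacer_2 in the frame of rail above 0.126 m and y of spacer_3 in the frame of rail between -0.003 and 0.003 m and z of spacer_3 in the frame of rail between 0.04013 and 0.04613 m and x of spacer_3 in the frame of rail above 0.102 m and y of spacer_4 in the frame of rail between -0.003 and 0.003 m and z of spacer_4 in the frame of rail between 0.04013 and 0.04613 m and x of spacer_4 in the frame of rail above 0.078 m and y of spacer_5 in the frame of rail between -0.003 and 0.003 m and z of spacer_5 in the frame of rail between 0.04013 and 0.04613 m and x of spacer_5 in the frame of rail above 0.054 m and y of spacer_6 in the frame of rail between -0.003 and 0.003 m and z of spacer_6 in the frame of rail between 0.04013 and 0.04613 m and x of spacer_6 in the frame of rail above 0.03 m); the robot touches nothing.
It fails at once if a spacer is lifted or knocked up out of the groove by more than 6 mm (z of any of spacer_1, spacer_2, spacer_3, spacer_4, spacer_5, spacer_6 in the frame of rail above 0.04913 m).
It fails at once if the row comes apart: gaps of more than 8 mm in all (distance between spacer_1 and spacer_6 above 0.128 m).
It fails at once if the row is rammed or squeezed: more than 50 N at the stop or 35 N between the fingers and a spacer (contact force between spacer_1 and rail above 50 N or contact force between the fingers and spacer_1 above 35 N or contact force between the fingers and spacer_2 above 35 N or contact force between the fingers and spacer_3 above 35 N or contact force between the fingers and spacer_4 above 35 N or contact force between the fingers and spacer_5 above 35 N or contact force between the fingers and spacer_6 above 35 N).
It fails at once if another thing on the bench is moved by more than 15 mm (distance of any of spare_1, spare_2, tin, deburrer, caliper, micrometer, spanner from where it was at the start of the episode above 0.015 m).
It also fails if it takes over 35 s, if anything falls off the work surface, if the arm or the gripper's body presses on something with over 40 N, if the wrist force passes 120 N, or if a joint passes its speed limit or range.

## Working session

There is one attempt and no reset: what is moved stays moved. The work goes in short steps, Python scripts to look and compute and a tool call to move; the robot and the scene stay as the last step left them, time stands still between calls to the robot, and variables do not carry over. Pictures are saved under pics/ and viewed, at most 10 in all, crops included, and the job is handed in when it is done.

Besides the shell and the picture viewer there is one more tool, called after "Call:" as name([rows], argument=value, ...), one row to a line, values as JSON. send_rows: Moves the arm, as the interface text tells. Its arguments: {"type":"object","properties":{"motion":{"type":"array"},"claw":{"type":"number"},"newtons":{"type":"number"}},"required":["motion"]}

```bash
mkdir -p pics; ls; python3 - <<'E'
from plant import bot
import cv2,numpy as np
s=bot.observe();print({k:np.round(v,3).tolist() for k,v in s.items()})
for c in("top","side"):
    im=bot.read_camera(c);cv2.imwrite(f"pics/{c}0.png",im[...,::-1])
    p=bot.camera_params(c);print(c,{k:np.round(v,4).tolist() for k,v in p.items()})
    for n in("rail","spacer_1","spare_1","tin","deburrer","open_end","stop_face"):
        try:print(n,[(np.round(np.array(d["box"])*[640,400,640,400]).astype(int).tolist(),round(d["conf"],2)) for d in bot.look_for(c,n)[:9]])
        except Exception as e:print(n,e)
E
```

```text
pics
{'time': 0.0, 'joint_positions': [1.616, 0.359, 0.011, -0.0, -1.224, -0.288], 'joint_vel': [0.002, -0.0, 0.0, 0.0, 0.002, -0.001], 'tau': [-0.001, -58.332, 29.341, 6.937, -0.006, 0.0], 'tool_pos': [162.191, 654.731, 230.358], 'ee_rot': [0.993, -0.121, -0.0, 0.001], 'wrist_force': [-0.424, 0.551, -0.575], 'ft_torque': [0.017, -0.012, 0.023], 'grip_force': 0.0, 'gripper_width': 0.996}
top {'vertical_fov': 52.5993, 'cx': 319.3121, 'cy': 201.1941, 'R': [[0.0055, -0.9999, -0.0138], [-0.9902, -0.0035, -0.1398], [0.1397, 0.0144, -0.9901]], 't': [13.9581, 558.8092, 972.349]}
rail [([312, 194, 142, 86], 0.63)]
spacer_1 [([245, 266, 19, 16], 0.78), ([331, 199, 16, 22], 0.75), ([286, 181, 13, 17], 0.66), ([294, 184, 18, 18], 0.61), ([281, 275, 13, 15], 0.59), ([322, 196, 19, 22], 0.53), ([304, 189, 17, 20], 0.48), ([312, 192, 12, 16], 0.43)]
spare_1 [([339, 157, 18, 19], 0.68), ([161, 256, 32, 90], 0.61), ([326, 246, 19, 19], 0.54)]
tin [([298, 136, 18, 24], 0.6)]
deburrer [([325, 247, 17, 18], 0.67), ([283, 227, 52, 33], 0.55)]
open_end [([315, 194, 140, 83], 0.93)]
stop_face [([312, 195, 140, 87], 0.72)]
side {'vertical_fov': 49.0936, 'cx': 318.0163, 'cy': 189.3577, 'R': [[0.9844, -0.1748, -0.0192], [-0.1011, -0.473, -0.8752], [0.1439, 0.8635, -0.4833]], 't': [-509.2872, 113.0381, 1267.7731]}
rail [([392, 301, 39, 49], 0.21)]
spacer_1 [([335, 199, 17, 13], 0.78), ([272, 191, 17, 12], 0.65), ([276, 175, 13, 10], 0.65), ([340, 183, 11, 7], 0.58), ([342, 176, 14, 7], 0.51), ([335, 191, 16, 10], 0.48), ([335, 186, 9, 7], 0.39), ([341, 179, 8, 2], 0.38)]
spare_1 [([293, 210, 14, 12], 0.64), ([373, 204, 15, 12], 0.47)]
tin [([380, 184, 16, 27], 0.74), ([312, 308, 49, 60], 0.63)]
deburrer [([306, 191, 21, 30], 0.64)]
open_end [([337, 195, 54, 76], 0.72)]
stop_face [([334, 198, 54, 80], 0.62)]
```

```bash
python3 - <<'E'
import cv2
a=cv2.imread("pics/top0.png")[110:300,210:410];cv2.imwrite("pics/topc.png",cv2.resize(a,None,fx=3.1,fy=3.1,interpolation=cv2.INTER_CUBIC))
a=cv2.imread("pics/side0.png")[140:260,260:420];cv2.imwrite("pics/sidec.png",cv2.resize(a,None,fx=5,fy=5,interpolation=cv2.INTER_CUBIC))
E
```

```text
(no output)
```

View pics/topc.png

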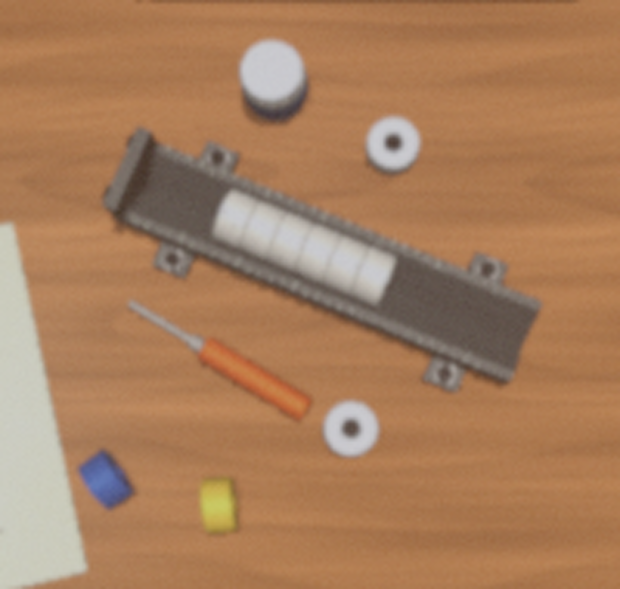

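View pics/sidec.png

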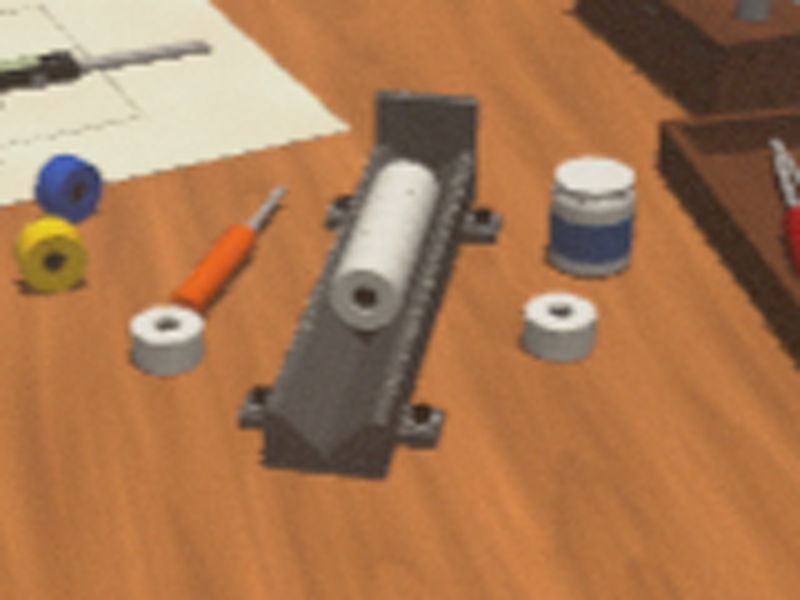

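View pics/top0.png

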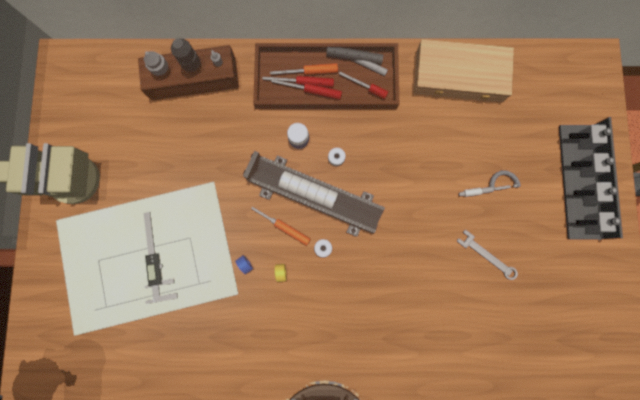

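The top crop shows the white row of six lying in the rail. Its leading end is near full-picture px (281,178) and its rear end near (336,202). The stop is at upper left (250,168) and the open end at lower right (382,220).

Things that could be taken for the row:
- Standing white spare_2 at (337,156) and spare_1 at (323,248).
- Blue look-alike at (244,264) and yellow look-alike at (280,273).

The piece to push is the rearmost white one, near (333,200), confirmed in the side crop by its bored rear face at side px (333,199).

```bash
cat >h.py <<'E'
import numpy as np
from scipy.optimize import least_squares
def proj(p,X,H=400):
    c=np.array(p["R"])@np.array(X,float)+np.array(p["t"]);f=H/2/np.tan(np.radians(p["vertical_fov"])/2)
    return np.array([p["cx"]+f*c[0]/c[2],p["cy"]+f*c[1]/c[2]])
def world(q,P):
    c,s=np.cos(q[2]),np.sin(q[2]);return [q[0]+c*P[0]-s*P[1],q[1]+s*P[0]+c*P[1],P[2]]
def fit(obs,q0,sc=1.5):
    # obs: (params, railpoint or ('rear',y,z,dx), pixel); q=x,y,yaw,rear
    def X(q,P): return world(q,[q[3]+P[3],P[1],P[2]] if P[0]=='rear' else P)
    F=lambda q:np.concatenate([proj(p,X(q,P))-u for p,P,u in obs])
    r=least_squares(F,q0,loss="soft_l1",f_scale=sc,x_scale=[10,10,.1,10]);return r.x,F(r.x).reshape(-1,2)
E
python3 - <<'E'
from h import *;from plant import bot
t=bot.camera_params("top");s=bot.camera_params("side")
T=lambda u,v:np.array([210+u/3.1-.33,110+v/3.1-.33]);S=lambda u,v:np.array([260+u/5-.4,140+v/5-.4])
obs=[(t,[-175,-35,38],T(510,380)),(t,[-175,35,38],T(540,303)),(t,[165,35,74],T(152,133)),(t,[165,-35,74],T(120,208)),
(t,['rear',0,65,0],T(390,276)),(t,['rear',0,65,144],T(228,210)),
(s,[165,35,74],S(378,93)[:]*0+S(378,95)) if 0 else (s,[177,35,74],S(378,93)),(s,[177,-35,74],S(478,97)),
(s,['rear',0,43,0],S(365,297)),(s,[-175,0,12],S(325,458))]
# side view: rail +y appears left
q,r=fit(obs,[560,0,1.23,-60]);print(q,np.degrees(q[2]));print(r.round(1))
for n,P in (("open",[-175,0,43]),("rear",[q[3],0,43]),("stop",[165,0,43])):print(n,np.round(world(q,P)))
E
```

```text
[578.6390209   22.10365398   1.18418429 -50.59039154] 67.84876177675896
[[ 13.2 -25.3]
 [ -6.8  25.5]
 [ -9.9  26.2]
 [ 11.9 -23.8]
 [  0.6   0.7]
 [ -1.4   0. ]
 [ -0.2  -0.5]
 [  0.2   0.1]
 [  0.5   0.6]
 [  0.5   0.3]]
open [ 513. -140.   43.]
rear [560. -25.  43.]
stop [641. 175.  43.]
```

```bash
python3 - <<'E'
from h import *;from plant import bot
t=bot.camera_params("top");s=bot.camera_params("side")
T=lambda u,v:np.array([210+u/3.1-.33,110+v/3.1-.33]);S=lambda u,v:np.array([260+u/5-.4,140+v/5-.4])
obs=[(t,[-175,35,38],T(510,380)),(t,[-175,-35,38],T(540,303)),(t,[165,-35,74],T(152,133)),(t,[165,35,74],T(120,208)),
(t,['rear',0,65,0],T(390,276)),(t,['rear',0,65,144],T(228,210)),
(s,[177,35,74],S(378,93)),(s,[177,-35,74],S(478,97)),
(s,['rear',0,43,0],S(365,297)),(s,[-175,0,12],S(325,458))]
q,r=fit(obs,[560,0,1.23,-60]);print(q,np.degrees(q[2]));print(r.round(1))
for n,P in (("open",[-175,0,43]),("rear",[q[3],0,43]),("stop",[165,0,43])):print(n,np.round(world(q,P)))
# triangulate rear-bore/top height check
import scipy.optimize as so
x=so.least_squares(lambda X:np.r_[proj(t,[X[0],X[1],X[2]+22])-T(390,276),proj(s,X)-S(365,297)],[560,-25,43]).x;print("rear centre free",x)
s0=bot.observe();pw=bot.camera_params("wrist");R=np.array(pw["R"]);c=-R.T@np.array(pw["t"]);print("cam",c,R[2],pw["vertical_fov"],s0["tool_pos"])
E
```

```text
[580.06639071  26.76439411   1.17487646 -55.48065175] 67.31546264678846
[[ 0.7  0.6]
 [ 1.5 -0.4]
 [ 0.1 -0.7]
 [-1.3  0.8]
 [ 0.5  1.1]
 [-1.3 -0.1]
 [ 0.4 -1.1]
 [ 0.8 -0.4]
 [ 0.2  0.6]
 [ 0.1 -0.8]]
open [ 513. -135.   43.]
rear [559. -24.  43.]
stop [644. 179.  43.]
rear centre free [560.04532005 -23.09519145  44.38733716]
cam [231.29308722 638.72305683 374.64782724] [-0.26611855  0.06461998 -0.96177189] 60.214120630600675 [162.2896045  655.17735399 231.32593267]
```

The fit agrees with the text: the row's front is about 77 mm short of the stop, and the rear axis height comes out at 44 mm against the expected 43. Next I'll plan the hover move.

```bash
python3 - <<'E'
from h import *
N=32
p0=np.radians(76.1);p1=np.radians(-7.9);y0=np.radians(-13.9);y1=np.radians(-112.7)
k=np.arange(N+1)/N;r=675+(543-675)*k;a=p0+(p1-p0)*k;y=y0+(y1-y0)*k
P=np.c_[r*np.cos(a),r*np.sin(a)];d=np.diff(P,axis=0)
tx=np.c_[np.cos(y),np.sin(y)][:-1];ty=np.c_[np.sin(y),-np.cos(y)][:-1]
o=np.c_[(d*tx).sum(1),(d*ty).sum(1)];print(o.round(1)[::4].tolist(),o[:16].mean(0),o[16:].mean(0))
E
```

```text
[[30.7, 4.8], [30.1, 3.8], [29.5, 2.9], [28.8, 2.0], [28.1, 1.2], [27.4, 0.3], [26.6, -0.4], [25.8, -1.1]] [29.52569457  3.04472259] [26.69242909 -0.28181143]
```

Call:
send_rows([
  [30.7,4.8,1,0,0,3.09],
  [30.5,4.5,1,0,0,3.09],
  [30.4,4.3,1,0,0,3.09],
  [30.2,4,1,0,0,3.09],
  [30.1,3.8,1,0,0,3.09],
  [30,3.6,1,0,0,3.09],
  [29.8,3.3,1,0,0,3.09],
  [29.6,3.1,1,0,0,3.09],
  [29.5,2.9,1,0,0,3.09],
  [29.3,2.7,1,0,0,3.09],
  [29.1,2.5,1,0,0,3.09],
  [29,2.2,1,0,0,3.09],
  [28.8,2,1,0,0,3.09],
  [28.6,1.8,1,0,0,3.09],
  [28.5,1.6,1,0,0,3.09],
  [28.3,1.4,1,0,0,3.09],
], claw=1, newtons=30)

```text
time: 2.13
tool_pos: [505.0, 340.1, 215.3]
ee_rot: [0.85, -0.526, 0.0, -0.0]
wrist_force: [0.9, 0.5, 0.9]
gripper_width: 0.001
grip_force: 0.0
```

Call:
send_rows([
  [28.1,1.2,1,0,0,3.09],
  [27.9,1,1,0,0,3.09],
  [27.7,0.7,1,0,0,3.09],
  [27.6,0.5,1,0,0,3.09],
  [27.4,0.3,1,0,0,3.09],
  [27.2,0.1,1,0,0,3.09],
  [27,-0.1,1,0,0,3.09],
  [26.8,-0.2,1,0,0,3.09],
  [26.6,-0.4,1,0,0,3.09],
  [26.4,-0.6,1,0,0,3.09],
  [26.2,-0.8,1,0,0,3.09],
  [26,-0.9,1,0,0,3.09],
  [25.8,-1.1,1,0,0,3.09],
  [25.6,-1.3,1,0,0,3.09],
  [25.4,-1.4,1,0,0,3.09],
  [25.2,-1.6,1,0,0,3.09],
  [0,0,0,0,0,0],
  [0,0,0,0,0,0],
])

```text
time: 3.63
tool_pos: [537.2, -75.6, 199.5]
ee_rot: [-0.553, 0.833, -0.0, 0.0]
wrist_force: [0.3, 0.2, 0.5]
gripper_width: -0.002
grip_force: 0.0
```

```bash
python3 - <<'E'
from h import *;from plant import bot
import cv2
s=bot.observe();print(s["time"],s["tool_pos"],s["ee_rot"],s["joint_positions"],s["gripper_width"],s["wrist_force"])
p=bot.camera_params("wrist");im=bot.read_camera("wrist");cv2.imwrite("pics/w1.png",im[...,::-1])
np.save("w1.npy",p,allow_pickle=True)
q=[580.07,26.76,1.1749]
for P in ([-55.5,0,65],[-55.5,0,43],[88.5,0,65],[-175,35,38],[-175,-35,38],[165,35,74],[165,-35,74]):print(P,proj(p,world(q,P)).round(1))
E
```

```text
3.6333 [537.1690429  -75.58939713 199.52050974] [-5.52665066e-01  8.33403433e-01 -7.64611504e-05  1.92213934e-04] [ 2.21592996e-01  1.65092273e-01 -3.27889410e-01  6.87495533e-06
 -1.07740096e+00 -6.21275208e-01] -0.0020489638548951317 [0.28236732 0.23208183 0.49899077]
[-55.5, 0, 65] [322.3 252.2]
[-55.5, 0, 43] [322.2 242.5]
[88.5, 0, 65] [322.5 386.6]
[-175, 35, 38] [362.9 109.9]
[-175, -35, 38] [281.  110.2]
[165, 35, 74] [356.9 454.4]
[165, -35, 74] [288.5 454.5]
```

View pics/w1.png

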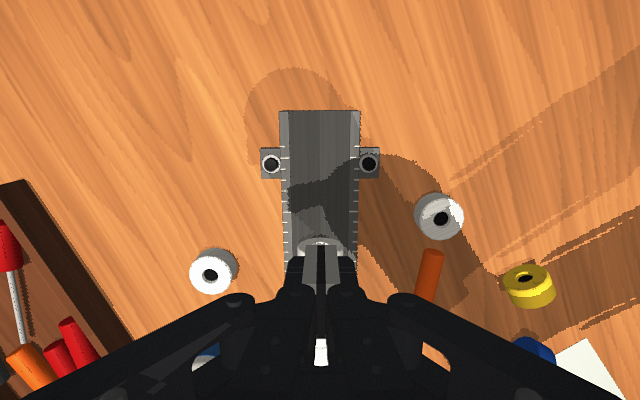

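The wrist view shows the rail's open-end corners at px (280,110) and (360,110), against predicted 281 and 363. The rear face of the row shows just behind the finger, near (320,243). I'll take one close crop to check it.

```bash
python3 - <<'E'
import cv2
a=cv2.imread("pics/w1.png")[95:275,245:395];cv2.imwrite("pics/w1c.png",cv2.resize(a,None,fx=3.3,fy=3.3,interpolation=cv2.INTER_CUBIC))
E
```

```text
(no output)
```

View pics/w1c.png

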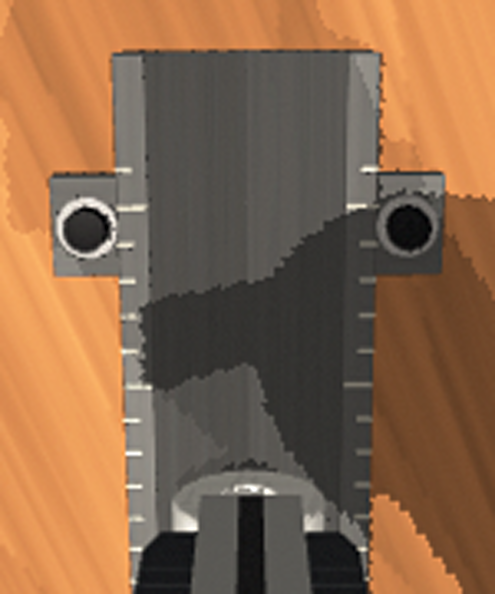

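The crop confirms the seated rear spacer. Its bore is at px (319,243), within 1 px of prediction, and the axis lies about 1.3 mm towards rail −y. Now I'll lower the shut fingers into the free groove behind it.

Call:
send_rows([
  [0,-1.2,20,0,0,0],
  [0,0,25,0,0,0],
  [0,0,25,0,0,0],
  [0,0,25,0,0,0],
  [0,0,25,0,0,0],
  [0,0,20,0,0,0],
  [0,0,12,0,0,0],
  [0,0,8,0,0,0],
  [0,0,1.5,0,0,0],
  [0,0,0,0,0,0],
])

```text
time: 4.52
tool_pos: [538.9, -74.5, 37.7]
ee_rot: [-0.554, 0.833, 0.0, -0.0]
wrist_force: [0.2, 0.6, 0.8]
gripper_width: -0.004
grip_force: 0.0
```

Call:
send_rows([
  [-3,0,0,0,0,0],
  [-3,0,0,0,0,0],
  [-3,0,0,0,0,0],
  [-3,0,0,0,0,0],
  [-3,0,0,0,0,0],
  [-3,0,0,0,0,0],
  [-3,0,0,0,0,0],
  [-3,0,0,0,0,0],
  [-3,0,0,0,0,0],
  [-3,0,0,0,0,0],
  [-2,0,0,0,0,0],
  [-1,0,0,0,0,0],
  [-1,0,0,0,0,0],
  [-1,0,0,0,0,0],
])

```text
time: 5.68
tool_pos: [552.1, -42.6, 37.8]
ee_rot: [-0.553, 0.833, 0.0, -0.0]
wrist_force: [-0.0, -0.2, 0.2]
gripper_width: 0.0
grip_force: 0.0
```

Call:
send_rows([
  [-0.9,0,0,0,0,0],
  [-0.9,0,0,0,0,0],
  [-0.9,0,0,0,0,0],
  [-0.9,0,0,0,0,0],
  [-0.9,0,0,0,0,0],
  [-0.9,0,0,0,0,0],
  [-0.9,0,0,0,0,0],
  [-0.9,0,0,0,0,0],
  [-0.9,0,0,0,0,0],
  [-0.9,0,0,0,0,0],
  [-0.9,0,0,0,0,0],
  [-0.9,0,0,0,0,0],
])

```text
time: 6.68
tool_pos: [556.1, -33.1, 37.8]
ee_rot: [-0.553, 0.833, -0.0, -0.0]
wrist_force: [-0.0, -6.8, 1.1]
gripper_width: -0.001
grip_force: 3.1
```

Contact made at about 7 N. Now pushing steadily.

Call:
send_rows([
  [-1.2,0,0,0,0,0],
  [-1.6,0,0,0,0,0],
  [-2,0,0,0,0,0],
  [-2,0,0,0,0,0],
  [-2,0,0,0,0,0],
  [-2,0,0,0,0,0],
  [-2,0,0,0,0,0],
  [-2,0,0,0,0,0],
  [-2,0,0,0,0,0],
  [-2,0,0,0,0,0],
  [-2,0,0,0,0,0],
  [-2,0,0,0,0,0],
  [-2,0,0,0,0,0],
  [-2,0,0,0,0,0],
  [-2,0,0,0,0,0],
  [-2,0,0,0,0,0],
  [-2,0,0,0,0,0],
  [-2,0,0,0,0,0],
  [-1.6,0,0,0,0,0],
  [-1.2,0,0,0,0,0],
])

```text
time: 8.35
tool_pos: [570.1, 0.6, 37.8]
ee_rot: [-0.553, 0.833, -0.0, -0.001]
wrist_force: [-1.2, -8.4, 2.4]
gripper_width: 0.002
grip_force: 3.7
```

```bash
python3 - <<'E'
from h import *;from plant import bot
import cv2
s=bot.observe();x,y=s["tool_pos"][:2]-np.array([580.07,26.76]);c,n=np.cos(1.1749),np.sin(1.1749);print(s["tool_pos"],"rail",x*c+y*n,-x*n+y*c,s["wrist_force"],s["time"])
a=bot.read_camera("side")[140:260,260:420,::-1];b=bot.read_camera("top")[150:240,230:400,::-1]
cv2.imwrite("pics/mid.png",np.vstack([cv2.resize(a,(560,420),interpolation=2)[60:360],cv2.resize(b,(560,296),interpolation=2)]))
E
```

```text
[570.12455391   0.59911109  37.81538168] rail -27.972693124993313 -0.9123847460965955 [-1.24571517 -8.437107    2.43547479] 8.35
```

View pics/mid.png

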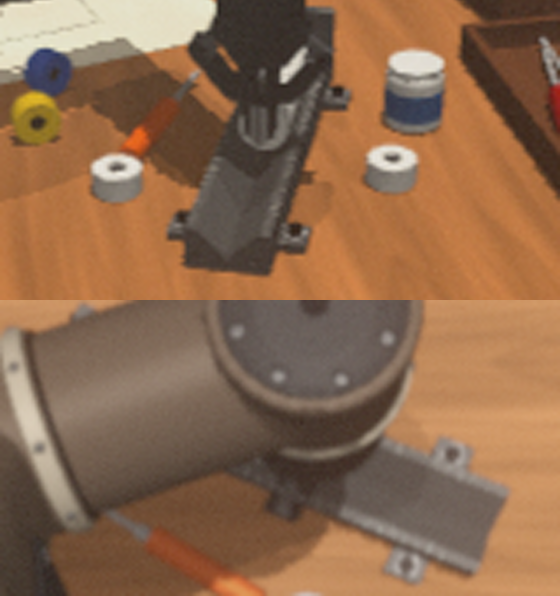

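The side view shows the shut fingertips centred on the rear face in the groove, with the spares, tin and deburrer where they were. About 38 mm is left. Pushing on, then slowing down.

Call:
send_rows([
  [-1.2,0,0,0,0,0],
  [-1.6,0,0,0,0,0],
  [-2,0,0,0,0,0],
  [-2,0,0,0,0,0],
  [-2,0,0,0,0,0],
  [-2,0,0,0,0,0],
  [-2,0,0,0,0,0],
  [-2,0,0,0,0,0],
  [-2,0,0,0,0,0],
  [-2,0,0,0,0,0],
  [-2,0,0,0,0,0],
  [-2,0,0,0,0,0],
  [-2,0,0,0,0,0],
  [-2,0,0,0,0,0],
  [-1.5,0,0,0,0,0],
  [-1,0,0,0,0,0],
  [-0.7,0,0,0,0,0],
])

```text
time: 9.87
tool_pos: [581.5, 28.0, 37.8]
ee_rot: [-0.553, 0.833, -0.0, -0.002]
wrist_force: [-1.0, -7.4, 4.0]
gripper_width: 0.002
grip_force: 4.2
```

Call:
send_rows([
  [-0.5,0,0,0,0,0],
  [-0.5,0,0,0,0,0],
  [-0.5,0,0,0,0,0],
  [-0.5,0,0,0,0,0],
  [-0.5,0,0,0,0,0],
  [-0.5,0,0,0,0,0],
])

```text
time: 10.37
tool_pos: [582.6, 30.6, 37.8]
ee_rot: [-0.553, 0.833, -0.0, -0.002]
wrist_force: [-0.9, -8.9, 3.3]
gripper_width: -0.003
grip_force: 4.2
```

Call:
send_rows([
  [-0.4,0,0,0,0,0],
  [-0.4,0,0,0,0,0],
  [-0.4,0,0,0,0,0],
  [-0.4,0,0,0,0,0],
  [-0.4,0,0,0,0,0],
])

```text
time: 10.78
tool_pos: [583.3, 32.4, 37.8]
ee_rot: [-0.553, 0.833, -0.0, -0.002]
wrist_force: [-1.0, -8.6, 3.9]
gripper_width: -0.002
grip_force: 4.2
```

Call:
send_rows([
  [-0.4,0,0,0,0,0],
  [-0.4,0,0,0,0,0],
  [-0.4,0,0,0,0,0],
])

```text
time: 11.03
tool_pos: [583.8, 33.5, 37.8]
ee_rot: [-0.553, 0.833, -0.0, -0.002]
wrist_force: [-1.5, -9.2, 4.3]
gripper_width: 0.001
grip_force: 4.3
```

Call:
send_rows([
  [-0.4,0,0,0,0,0],
  [-0.4,0,0,0,0,0],
  [-0.4,0,0,0,0,0],
])

```text
time: 11.28
tool_pos: [584.2, 34.6, 37.8]
ee_rot: [-0.553, 0.833, -0.0, -0.002]
wrist_force: [-2.3, -9.3, 4.1]
gripper_width: 0.001
grip_force: 4.3
```

Call:
send_rows([
  [-0.4,0,0,0,0,0],
  [-0.4,0,0,0,0,0],
])

```text
time: 11.45
tool_pos: [584.5, 35.3, 37.8]
ee_rot: [-0.553, 0.833, -0.0, -0.002]
wrist_force: [-1.7, -8.9, 2.9]
gripper_width: 0.003
grip_force: 4.3
```

Now at about rail x 9.6, so the stop is close.

Call:
send_rows([
  [-0.4,0,0,0,0,0],
  [-0.4,0,0,0,0,0],
])

```text
time: 11.62
tool_pos: [584.6, 35.6, 37.8]
ee_rot: [-0.553, 0.833, -0.0, -0.002]
wrist_force: [-0.9, -12.6, 3.9]
gripper_width: -0.0
grip_force: 6.1
```

Call:
send_rows([
  [-0.4,0,0,0,0,0],
  [-0.4,0,0,0,0,0],
])

```text
time: 11.78
tool_pos: [584.6, 35.7, 37.8]
ee_rot: [-0.553, 0.833, -0.001, -0.003]
wrist_force: [-1.2, -15.3, 5.3]
gripper_width: -0.003
grip_force: 7.6
```

The TCP has stalled at rail x ≈ 10, where it should, and the force has risen to 15 N, so the row is home. Backing off and up.

Call:
send_rows([
  [0,0,0,0,0,0],
  [0.4,0,0,0,0,0],
  [0.8,0,0,0,0,0],
  [1.5,0,0,0,0,0],
  [3,0,0,0,0,0],
  [6,0,0,0,0,0],
  [10,0,0,0,0,0],
  [10,0,0,0,0,0],
  [10,0,-10,0,0,0],
  [10,0,-25,0,0,0],
  [20,0,-35,0,0,0],
  [20,0,-35,0,0,0],
  [20,0,-35,0,0,0],
  [20,0,-35,0,0,0],
  [20,0,-20,0,0,0],
  [0,0,0,0,0,0],
  [0,0,0,0,0,0],
])

```text
time: 13.2
tool_pos: [527.2, -102.6, 235.2]
ee_rot: [-0.553, 0.833, -0.001, 0.002]
wrist_force: [-0.1, 0.6, -0.9]
gripper_width: -0.002
grip_force: 0.0
```

```bash
python3 - <<'E'
from h import *;from plant import bot
import cv2
s=bot.observe();print(s["tool_pos"],s["wrist_force"],s["time"])
a=bot.read_camera("side")[140:260,260:420,::-1];b=bot.read_camera("top")[110:300,210:410,::-1]
cv2.imwrite("pics/end.png",np.hstack([cv2.resize(a,(400,300),interpolation=2),cv2.resize(b,(316,300),interpolation=2)]))
w=bot.read_camera("wrist")[...,::-1];cv2.imwrite("pics/w2.png",w);p=bot.camera_params("wrist")
q=[580.07,26.76,1.1749]
for P in ([21,0,65],[165,0,65],[165,35,74],[-175,35,38]):print(P,proj(p,world(q,P)).round(1),proj(bot.camera_params("side"),world(q,P)).round(1))
E
```

```text
[ 527.24566948 -102.59027554  235.19995259] [-0.05341462  0.56546987 -0.88477515] 13.2
[21, 0, 65] [322.2 331.2] [337.5 181.3]
[165, 0, 65] [322.2 437.8] [345.1 161.7]
[165, 35, 74] [353.1 445.2] [335.  158.5]
[-175, 35, 38] [358.2 139.2] [312.2 221.3]
```

View pics/end.png

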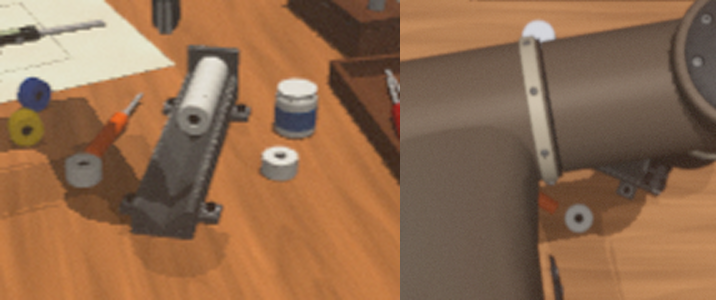

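The side view shows the unbroken row up against the stop, with the other things unmoved. The arm hides the row from the top camera, so I'll swing it aside for a final check.

Call:
send_rows([
  [15,0,0,0,0,0],
  [28,0,0,0,0,1],
  [28,0,0,0,0,2],
  [28,0,0,0,0,2],
  [28,0,0,0,0,2],
  [28,0,0,0,0,2],
  [28,0,0,0,0,2],
  [28,0,0,0,0,2],
  [28,0,0,0,0,2],
  [28,0,0,0,0,2],
  [15,0,0,0,0,0],
  [0,0,0,0,0,0],
  [0,0,0,0,0,0],
])

```text
time: 14.43
tool_pos: [386.3, -344.2, 231.6]
ee_rot: [-0.424, 0.906, 0.001, -0.001]
wrist_force: [0.7, 0.6, 0.6]
gripper_width: 0.0
grip_force: 0.0
```

```bash
python3 - <<'E'
from h import *;from plant import bot
import cv2
s=bot.observe();print(s["tool_pos"],s["wrist_force"],s["time"])
b=bot.read_camera("top")[110:300,210:410,::-1]
cv2.imwrite("pics/end2.png",cv2.resize(b,None,fx=3.1,fy=3.1,interpolation=2))
p=bot.camera_params("top");q=[580.07,26.76,1.1749]
for P in ([21,0,65],[165,0,65],[-55.5,0,65]):print(P,((proj(p,world(q,P))-[210,110]+.33)*3.1).round(1))
E
```

```text
[ 386.34983807 -344.24637545  231.63893943] [0.66356647 0.55603249 0.57454203] 14.4333
[21, 0, 65] [302.1 242.2]
[165, 0, 65] [136.3 173. ]
[-55.5, 0, 65] [391.5 279.4]
```

View pics/end2.png

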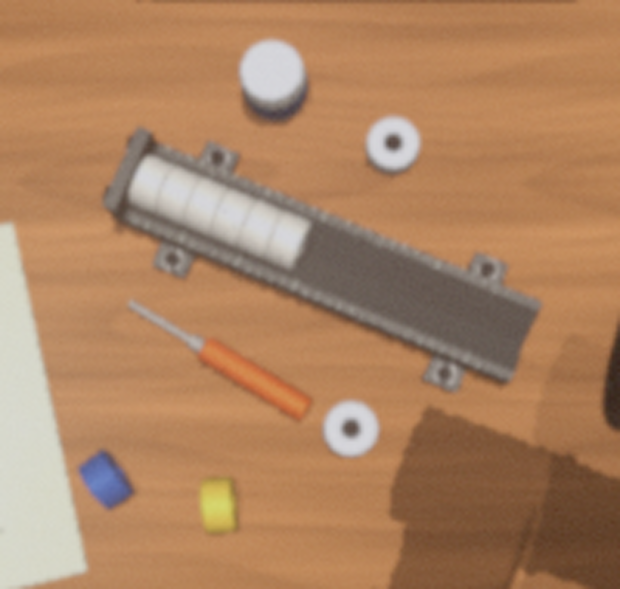

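The top view shows the closed row against the stop, with its leading end at crop (137,178) and its rear end at (303,245), as predicted. Nothing else has moved and the hand is clear.

```bash
python3 -c "
from plant import bot
print(bot.sign_off())"
```

```text
the job is handed in; nothing more can be done
None
```

The job is handed in: all six spacers were pushed home against the stop as one closed row, at about 16 N at most in the readings, with the hand clear and nothing else on the bench seen to move; the sign-off gave no verdict.

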